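# Push the screw carton down the feed lane

## Robot

A 7-joint arm with a two-finger parallel gripper is mounted at the origin on the work surface. World frame = base frame: x ahead of the robot, y to its left, z up, the work surface at z = 0. Lengths are in m, angles in rad, forces in N, time in s.
With the tool pointing down it reaches from about 0.425 to 1.025 m from the base axis. Payload 9.4 kg.
Tool frame: the origin (TCP) lies between the finger pads; the fingertips stand tip_reach ahead of it and the grasp point (between the pads) lies 6 mm ahead of it (tip_reach is the distance from the TCP to the fingertips, in m); z points along the fingers, y is the line along which they close (so a half turn about z gives the same grasp; the last joint's range is limited). The gripper opens to 85 mm and grips with 20 to 120 N. Pads are 22 mm wide; open, the fingers measure 114 mm over their backs; the gripper's body (76 mm by 85 mm) begins 54 mm behind the grasp point. The pads swing forward as they close: fully open they stand 13 mm farther back than shut.
Start: joints at [-1.383, 0.599, -0.003, 1.599, 0.002, 0.943, -0.08], TCP at [0.19, 0.7, 0.256] pointing down, gripper open.
Joint ranges: [-2.57, 2.57], [-0.35, 1.97], [-1.29, 1.29], [0.11, 2.56], [-1.05, 4.19], [0.11, 1.86], [-2.63, 2.63]. Speed limits (rad/s): [2.22, 2.22, 3.01, 3.01, 3.14, 3.14, 3.14].

## Interface

Orientations are given as a 3x3 rotation matrix whose columns are the frame's x, y, z axes.
In Python, from rig import observe, read_camera, get_calibration, finish_job, tip_reach gives the robot as it stands.
- The arm moves only by the shell command python3 -m handwheel 'ROWS' [FORCE]. ROWS is JSON, a list of rows, each a list of 7 numbers: the turn, a rotation vector about the tool's x, y, z in rad, then the shift along the tool's x, y, z in m, then the opening, from -1 (shut) to 1 (fully open). A call has 1 to 10 rows; each row is the pose to reach, as a shift and turn from the pose commanded when the call began, along the tool's axes at that moment; what a row does not reach only later rows make up. A row lasts 1/12 s, in which the tool goes at most 41.7 mm and 7.16 degrees, less where a joint would pass 70% of its speed; a pose out of reach is approached as far as the arm can. A call with a gripper value outside its range is refused whole. The fingers move at their own pace and stop on an object; FORCE is the grip in N (left out, the last holds). Time passes only in rows, so rows that repeat a pose let the fingers close. It gives the time, the measured TCP pose, the force, the opening and the grip force at its end, in the units of the state.
- observe(): the state, without advancing time (a new reading comes with each control period).
- read_camera(name): name is "scene" or "top" or "wrist"; returns (picture, depth): 480x640x3 uint8, red, green, blue; 480x640 float32, m along the optical axis (not along the pixel's ray), 0 where there is no reading.
- get_calibration(name): a dict with "fx", "fy", "cx", "cy" (pixels), "rvec" (rotation vector, rad) and "tvec" (3), from world to camera coordinates, as OpenCV has them. Camera axes: x right, y down, z forward; pixel columns grow to the right and rows downward; lengths in m; the calibration is good to about 2 mm. A picture is of the moment at which its call begins: read the wrist's pose just before it. get_calibration takes no time and is no camera call; for the wrist camera it gives the pose at the moment of the call.
- finish_job(): hands the job in; it is judged then, once.
The state is a dict: "clock": time; "joint_positions": joint angles; "qvel": joint speeds; "effort": joint torques, N m; "position": TCP position; "ee_rot": TCP orientation; "contact_force": force on the tool from outside, world axes, zero at the start; "torque": the same for the moment, N m; "gripper_width": finger opening in m; "gripper_force": force on a finger pad.
Only numpy, scipy, OpenCV 4.12 (cv2) and the standard library are available. Lean on these libraries where they do the work, as an engineer would, in place of code of your own. Each camera call takes 0.05 s, during which the arm holds its last target. There are 200 camera calls.

## Task

Line the cardboard carton of screws up with the lane and push it along the board between the two aluminium rails until its front sits flush against the wooden end stop, then take the hand away. The rails have only just been glued down, so neither the carton nor the robot may touch them. Only push the carton, steadily, with the fingers: do not lift, tip or fling it, and leave everything else on the bench where it is.

Things in the scene. Friction and masses are not known exactly. Their poses are not given: they have to be found in the camera images.
- carton: cardboard carton with a paper tape band along its length and an orange patch on each long side, 96 mm wide (its x), 110 mm long (its y), 70 mm tall, about 0.35 to 0.65 kg, loose on the board's apron, up to 0.25 rad askew and 35 mm off the lane's centre line. Origin: centre of underside; +y face is the front that goes in first. Slides with plain friction (about 1.5 to 5 N)
- carton_front (a point): point at the foot of the carton's front (+y) face, mid width, 55 mm ahead of the carton's origin; same axes as the carton
- lane: fixed plywood base board, 270 mm (its x) by 570 mm (its y, from -310 to +260), 12 mm thick. Origin: on the table under the lane's centre line; z up; +y runs down the lane from mouth to end stop (roughly world +y, robot's right to left), +x to the far rail. From y = -310 to -90 mm it is a bare apron where the carton starts
- lane_mouth (a point): middle of the lane mouth on the board's upper face, lane y = -90 mm (a thin blue line is painted just before it); same axes as the lane
- stop_face (a point): foot of the end stop's face that the carton comes up against, on the centre line, lane y = +210 mm; same axes as the lane. The stop is a rigid dark wooden block across the whole lane, 35 mm high above the board
- rail_near: fixed bright aluminium angle rail along the robot's side of the lane; its frame is the same as the lane's. Upright leg 3 mm thick, 20 mm high above the board, inner face at lane x = -62 mm, from lane y = -90 to +205 mm; its flat 3 mm thick foot reaches outwards to x = -83.5 mm. The lane is 124 mm clear between the rails
- rail_far: the same rail mirrored on the far side, inner face at lane x = +62 mm, flat foot outwards to x = +83.5 mm; its frame is the same as the lane's
- glue_bottle: small white glue bottle with a red cap, 32 mm across, 75 mm tall, standing on the base board outside the far rail; bystander. Origin: centre of underside
- utility_knife: black utility knife, 150 x 22 x 14 mm, lying on the base board outside the near rail; bystander. Origin: centre of underside
- adhesive_tin: adhesive tin with a magenta label, 100 mm across, 120 mm tall, on the table beyond the end stop; bystander. Origin: centre of underside
- glass_jar: clear glass jar, 84 mm across, 110 mm tall, on the table beyond the end stop; bystander. Origin: centre of underside
- tape_roll: amber roll of tape lying flat, 100 mm across, 45 mm high, on the table beyond the board's far side; bystander. Origin: centre of underside
- mallet: hammer, about 260 mm long, wooden handle, lying on the table beyond the board's far side; bystander. Origin: centre of underside
- rivet_cup: small open green cup, 68 mm across, 50 mm tall, on the table beyond the far corner of the board at the end stop; bystander. Origin: centre of underside
Mind the look-alikes: they are no part of the job. Of the things like the carton, leave any that is turquoise; of the rest the larger one is meant.

How it is judged:
By the outcome, as a careful person would: the job done as asked, in the order asked, and still so for the second after the job is handed in, with the robot touching nothing.
It also fails if it takes over 64 s, if anything falls off the work surface, if the arm or the gripper's body presses on something with over 40 N, if the wrist force passes 120 N, or if a joint passes its speed limit or range.

## Working session

There is one attempt and no reset: what is moved stays moved. The work goes in short steps, Python scripts to look and compute and a shell command to move; the robot and the scene stay as the last step left them, time stands still between calls to the robot, and variables do not carry over. Pictures are saved under pics/ and viewed, at most 10 in all, crops included, and the job is handed in when it is done.

```bash
mkdir -p pics
cat > h.py <<'E'
import numpy as np, cv2
from rig import observe, read_camera, get_calibration, finish_job, tip_reach
def cal(n):
    c=get_calibration(n); K=np.array([[c['fx'],0,c['cx']],[0,c['fy'],c['cy']],[0,0,1.]])
    R=cv2.Rodrigues(np.array(c['rvec'],float))[0]; return K,R,np.array(c['tvec'],float).ravel()
def cloud(n,save=None):
    k=cal(n); im,d=read_camera(n)
    K,R,t=k; v,u=np.mgrid[:480,:640]
    P=np.stack([(u-K[0,2])/K[0,0]*d,(v-K[1,2])/K[1,1]*d,d],-1)
    W=(P-t)@R; W[d==0]=np.nan
    if save: cv2.imwrite(save,im[:,:,::-1])
    return im,W,k
E
python3 - <<'E'
from h import *
for n in("top","scene"):
    im,W,k=cloud(n,f"pics/{n}1.png"); np.savez(f"{n}1.npz",im=im,W=W)
o=observe(); print(o['clock'],o['position'],o['ee_rot'],tip_reach, o['gripper_width'])
E
```

```text
0.1 [0.18963575 0.6993698  0.25548401] [[-9.65183794e-01  2.61572533e-01 -2.34231095e-04]
 [ 2.61572601e-01  9.65182799e-01 -1.39231974e-03]
 [-1.38116778e-04 -1.40511289e-03 -9.99999003e-01]] 0.025 0.08563850575003162
```

View pics/top1.png

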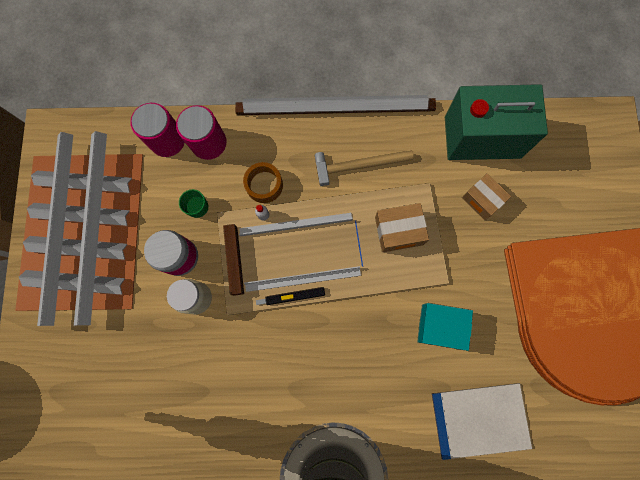

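View pics/scene1.png

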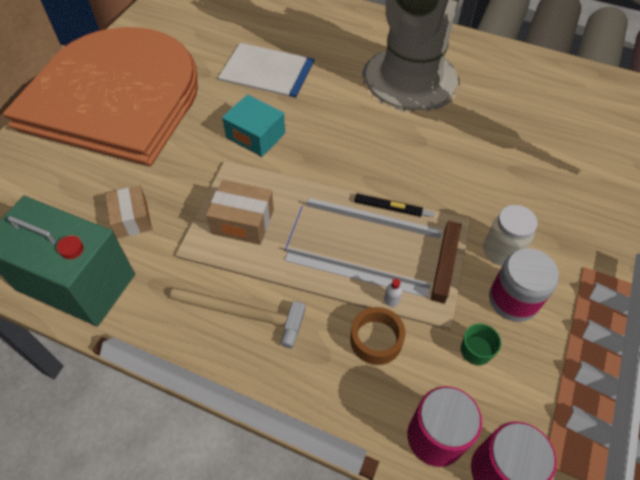

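Top view: carton with the white tape at (403,228) on the apron, the blue mouth line at x≈360, the stop at (234,259). The smaller kraft box at (487,196) and the turquoise box at (446,326) are the look-alikes. The scene view agrees.

```bash
cat >> h.py <<'E'
def rect(P):
    r=cv2.minAreaRect((P[:,:2]*1000).astype(np.float32)); b=cv2.boxPoints(r)/1000
    e=b[1]-b[0],b[2]-b[1]; return np.array(r[0])/1000,e
E
python3 - <<'E'
from h import *
np.set_printoptions(precision=4,suppress=True)
for n in("top","scene"):
    D=np.load(n+"1.npz"); im,W=D['im'].astype(int),D['W']
    x,y,z=W[...,0],W[...,1],W[...,2]
    box={'top':np.s_[200:255,370:435],'scene':np.s_[175:250,200:280]}[n]
    P=W[box].reshape(-1,3); zz=P[:,2]
    m=(zz>.075)&(zz<.09); c,e=rect(P[m]); print(n,'carton top',np.median(zz[m]),c,[(np.hypot(*a),np.arctan2(a[1],a[0])) for a in e])
    # stop
    box={'top':np.s_[215:305,215:250],'scene':np.s_[215:310,425:470]}[n]
    P=W[box].reshape(-1,3); zz=P[:,2]; m=(zz>.040)&(zz<.055)
    c,e=rect(P[m]); print('stop top',np.median(zz[m]),c,[(np.hypot(*a),np.arctan2(a[1],a[0])) for a in e])
    # board z 
    box={'top':np.s_[245:265,280:340],'scene':np.s_[225:245,320:400]}[n]
    P=W[box].reshape(-1,3); print('board z',np.nanmedian(P[:,2]))
    # rails
    for nm,b in {'top':(('far',np.s_[210:238,240:356]),('near',np.s_[264:292,250:364])),'scene':(('far',np.s_[248:295,285:385]),('near',np.s_[198:238,305:440]))}[n]:
        P=W[b].reshape(-1,3);I=im[b].reshape(-1,3); m=(P[:,2]>.026)&(P[:,2]<.036)&(I[:,2]>110)
        if m.sum()>10:
            f=np.polyfit(P[m][:,1],P[m][:,0],1); print(nm,m.sum(),f,P[m][:,1].min(),P[m][:,1].max())
    # blue line
    b={'top':np.s_[210:280,350:370],'scene':np.s_[200:255,280:310]}[n]
    P=W[b].reshape(-1,3);I=im[b].reshape(-1,3);m=(I[:,2]>I[:,0]+20)&(P[:,2]<.02)
    if m.sum()>5: print('blue',m.sum(),P[m].mean(0),np.polyfit(P[m][:,0],P[m][:,1],1))
    # board outline
    m=(np.abs(z-.012)<.004)&(x>.3)&(x<1)&(np.abs(y)<.5)
    M=cv2.morphologyEx(m.astype(np.uint8),cv2.MORPH_OPEN,np.ones((3,3)))
    L,S=cv2.connectedComponentsWithStats(M)[1:3]; k=1+S[1:,4].argmax()
    P=W[L==k]; c,e=rect(P); print('board',c,[(np.hypot(*a),np.arctan2(a[1],a[0])) for a in e])
for n in("top","scene","wrist"): K,R,t=cal(n); print(n,K[0,0],-R.T@t)
E
```

```text
top carton top 0.08220820052507502 [ 0.5993 -0.1802] [(np.float32(0.111153215), np.float32(-1.4112787)), (np.float32(0.096716166), np.float32(0.15951799))]
stop top 0.04650092812318593 [0.5288 0.2451] [(np.float32(0.030928373), np.float32(-1.4447236)), (np.float32(0.17873144), np.float32(0.12607399))]
board z 0.01197250745884652
far 138 [-0.1261  0.6235] -0.059282168721094465 0.21932051374063985
near 139 [-0.126   0.4956] -0.07384916351808575 0.20117706025606116
blue 68 [ 0.5685 -0.0753  0.0119] [ 0.1259 -0.1469]
board [ 0.561  -0.0112] [(np.float32(0.5540618), np.float32(-1.4460211)), (np.float32(0.26999357), np.float32(0.12477536))]
scene carton top 0.08156127508293498 [ 0.6008 -0.179 ] [(np.float32(0.112208985), np.float32(-1.4246758)), (np.float32(0.099494375), np.float32(0.14612114))]
stop top 0.04614547701893425 [0.5308 0.2462] [(np.float32(0.030533684), np.float32(-1.445596)), (np.float32(0.17928176), np.float32(0.12520088))]
board z 0.011479243395194124
far 219 [-0.1246  0.6249] -0.05745837536296947 0.14125888786588237
near 280 [-0.1268  0.4969] -0.07422254544408709 0.21073485307230702
board [ 0.5611 -0.0022] [(np.float32(0.57033366), np.float32(-1.4457448)), (np.float32(0.27347448), np.float32(0.12505169))]
top 453.0773238032156 [ 0.3501 -0.0107  1.1661]
scene 556.0634437140917 [1.1701 0.2363 0.9815]
wrist 347.71503190945856 [0.1202 0.7176 0.373 ]
```

```bash
cat >> h.py <<'E'
A=0.1255; O=np.array([0.558,0.0226]); LX=np.array([np.cos(A),np.sin(A)]); LY=np.array([-np.sin(A),np.cos(A)])
def lane(p): d=np.asarray(p)[...,:2]-O; return np.stack([d@LX,d@LY],-1)
def row(lx,ly,z,ang,o=None):
    "ang: world angle of tool y; tool straight down"
    from scipy.spatial.transform import Rotation as Rn
    o=o or observe(); R=o['ee_rot']; y=np.array([np.cos(ang),np.sin(ang),0]); zz=np.array([0,0,-1.]); x=np.cross(y,zz)
    T=np.stack([x,y,zz],1); rv=Rn.from_matrix(R.T@T).as_rotvec()
    p=np.r_[O+lx*LX+ly*LY,z]; s=R.T@(p-o['position'])
    print('row',np.round(np.r_[rv,s],4),'from lane',lane(o['position']).round(4),'z',o['position'][2].round(4),'F',np.round(o['contact_force'],1),'t',o['clock'])
E
python3 -c "
from h import *
row(.11,-.206,.256,A+np.pi/2)"
```

```text
row [-1.400e-03 -1.000e-04 -3.902e-01 -7.126e-01 -7.055e-01  6.000e-04] from lane [-0.2808  0.7176] z 0.2555 F [0.3 0.2 0.3] t 0.1
```

```bash
python3 -m handwheel '[[-0.001,0,-0.39,-0.713,-0.706,0,0.2],[-0.001,0,-0.39,-0.713,-0.706,0,0.2],[-0.001,0,-0.39,-0.713,-0.706,0,0.2],[-0.001,0,-0.39,-0.713,-0.706,0,0.2],[-0.001,0,-0.39,-0.713,-0.706,0,0.2],[-0.001,0,-0.39,-0.713,-0.706,0,0.2],[-0.001,0,-0.39,-0.713,-0.706,0,0.2],[-0.001,0,-0.39,-0.713,-0.706,0,0.2],[-0.001,0,-0.39,-0.713,-0.706,0,0.2],[-0.001,0,-0.39,-0.713,-0.706,0,0.2]]'; python3 -c "
from h import *
row(.11,-.206,.256,A+np.pi/2)"
```

```text
clock: 0.93
position: [0.3993, 0.3373, 0.2562]
ee_rot: [[-0.992, -0.125, -0.0], [-0.125, 0.992, 0.001], [-0.0, 0.001, -1.0]]
contact_force: [0.6, 0.7, -0.7]
gripper_width: 0.0508
gripper_force: 0.0
row [ 8.000e-04  0.000e+00 -2.000e-04 -2.281e-01 -5.381e-01 -2.000e-04] from lane [-0.1181  0.3321] z 0.2562 F [ 0.6  0.7 -0.7] t 0.9333
```

```bash
python3 -m handwheel '[[0,0,0,-0.228,-0.538,0,0.2],[0,0,0,-0.228,-0.538,0,0.2],[0,0,0,-0.228,-0.538,0,0.2],[0,0,0,-0.228,-0.538,0,0.2],[0,0,0,-0.228,-0.538,0,0.2],[0,0,0,-0.228,-0.538,0,0.2],[0,0,0,-0.228,-0.538,0,0.2],[0,0,0,-0.228,-0.538,0,0.2],[0,0,0,-0.228,-0.538,0,0.2],[0,0,0,-0.228,-0.538,0,0.2]]'; python3 -c "
from h import *
row(.11,-.206,.256,A+np.pi/2)"
```

```text
clock: 1.77
position: [0.6085, -0.0231, 0.2558]
ee_rot: [[-0.992, -0.125, -0.0], [-0.125, 0.992, 0.001], [0.0, 0.001, -1.0]]
contact_force: [1.1, 0.5, 0.7]
gripper_width: 0.051
gripper_force: 0.0
row [ 0.001  -0.0002 -0.0003 -0.0656 -0.1543 -0.0004] from lane [ 0.0444 -0.0517] z 0.2558 F [1.1 0.5 0.7] t 1.7667
```

```bash
python3 -m handwheel '[[0,0,0,-0.066,-0.154,0,0.2],[0,0,0,-0.066,-0.154,0,0.2],[0,0,0,-0.066,-0.154,0,0.2],[0,0,0,-0.066,-0.154,0,0.2],[0,0,0,-0.066,-0.154,0,0.2],[0,0,0,-0.066,-0.154,0,0.2],[0,0,0,-0.066,-0.154,0,0.2]]'
python3 - <<'E'
from h import *
np.set_printoptions(precision=4,suppress=True)
im,W,k=cloud("wrist","pics/w1.png"); np.savez("w1.npz",im=im,W=W)
P=W.reshape(-1,3);P=P[np.isfinite(P[:,2])]; L=lane(P)
m=(P[:,2]>.076)&(P[:,2]<.088)&(np.abs(L[:,0])<.1)&(L[:,1]<-.12)&(L[:,1]>-.3)
c,e=rect(P[m]); print(m.sum(),P[m][:,2].mean(),'lane',lane(c),[(np.hypot(*a),np.arctan2(a[1],a[0])-A) for a in e])
row(.11,-.206,.256,A+np.pi/2)
E
```

```text
clock: 2.35
position: [0.6923, -0.1652, 0.255]
ee_rot: [[-0.992, -0.125, -0.001], [-0.125, 0.992, 0.002], [0.001, 0.002, -1.0]]
contact_force: [0.6, 0.3, 0.2]
gripper_width: 0.0513
gripper_force: 0.0
18135 0.082079943127325 lane [ 0.0164 -0.2073] [(np.float32(0.11082831), np.float32(-1.5353335)), (np.float32(0.096234605), np.float32(0.035463423))]
row [ 0.0022 -0.0006  0.0009 -0.0001 -0.0039 -0.0006] from lane [ 0.1099 -0.2021] z 0.2554 F [ 1.   0.1 -0. ] t 2.4
```

View pics/w1.png

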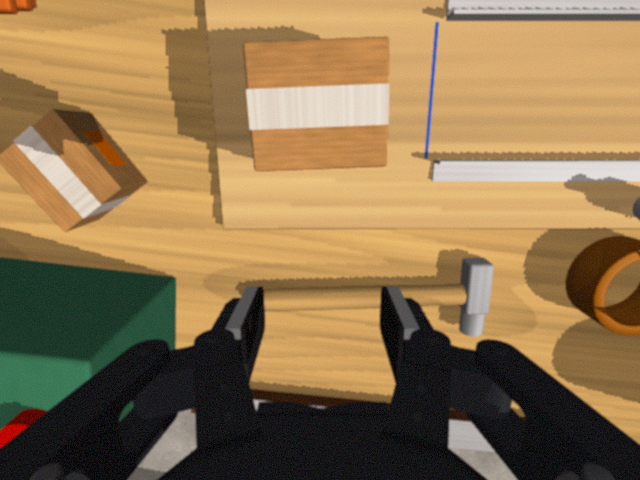

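Wrist view: the carton top spans (245–390, 38–170), nearly square to the blue line at x≈432. The fingers are at (240,330) and (400,330), with the green can at lower left. I'll check clearances and the finger shape.

Run:
```python
from h import *
np.set_printoptions(precision=4,suppress=True)
D=np.load("w1.npz");W=D['W']
o=observe();p=o['position'];R=o['ee_rot']
T=(W-p)@R
for b in (np.s_[285:345,225:266],np.s_[285:345,380:425]):
    t=T[b].reshape(-1,3); t=t[(np.abs(t[:,0])<.05)&(np.abs(t[:,2])<.05)]
    print('finger tool xyz pct',len(t)); print(np.percentile(t,[1,10,50,90,99],axis=0))
D=np.load("top1.npz");W=D['W'].reshape(-1,3);L=lane(W)
m=(W[:,2]>.1)&(L[:,1]<-.1)&(L[:,0]>.1); print('tall',L[m].min(0),L[m].max(0),np.percentile(W[m][:,2],[50,99]))
m=(W[:,2]>.01)&(W[:,2]<.05)&(L[:,1]<-.05)&(L[:,1]>-.3)&(L[:,0]>.14)&(L[:,0]<.24); print('mallet',np.percentile(L[m],1,axis=0))
row(.095,-.207,.067,A+np.pi/2)
```

```text
finger tool xyz pct 2016
[[-0.0094 -0.0399 -0.0249]
 [-0.0014 -0.0364 -0.0157]
 [ 0.0094 -0.0292 -0.0004]
 [ 0.0113 -0.0277  0.0147]
 [ 0.0122 -0.0275  0.0208]]
finger tool xyz pct 2207
[[-0.0092  0.0233 -0.0253]
 [-0.0004  0.0234 -0.0179]
 [ 0.0092  0.0256 -0.0015]
 [ 0.0114  0.0334  0.014 ]
 [ 0.0126  0.0363  0.0201]]
tall [ 0.1668 -0.5841] [ 0.3195 -0.3698] [0.1596 0.1884]
mallet [ 0.1988 -0.2741]
row [ 0.0022 -0.0006  0.0009  0.0147 -0.0053  0.1884] from lane [ 0.1099 -0.2021] z 0.2554 F [ 1.   0.1 -0. ] t 2.4
```

```bash
python3 -m handwheel '[[0.002,0,0,0.015,-0.005,0.04,0.2],[0.002,0,0,0.015,-0.005,0.08,0.2],[0.002,0,0,0.015,-0.005,0.12,0.2],[0.002,0,0,0.015,-0.005,0.15,0.2],[0.002,0,0,0.015,-0.005,0.175,0.2],[0.002,0,0,0.015,-0.005,0.193,0.2],[0.002,0,0,0.015,-0.005,0.193,0.2],[0.002,0,0,0.015,-0.005,0.193,0.2]]'; python3 -c "
from h import *
row(.0595,-.207,.062,A+np.pi/2)"
```

```text
clock: 3.07
position: [0.678, -0.1704, 0.0625]
ee_rot: [[-0.992, -0.127, -0.001], [-0.127, 0.992, -0.0], [0.001, 0.0, -1.0]]
contact_force: [0.6, -0.6, 0.2]
gripper_width: 0.0512
gripper_force: 0.0
row [ 0.0001 -0.0014  0.0018  0.0354 -0.0004  0.0006] from lane [ 0.0949 -0.2065] z 0.0625 F [ 0.6 -0.6  0.2] t 3.0667
```

```bash
python3 -m handwheel '[[0,0,0,0.004,0,0,0.2],[0,0,0,0.008,0,0,0.2],[0,0,0,0.012,0,0,0.2],[0,0,0,0.014,0,0,0.2],[0,0,0,0.016,0,0,0.2],[0,0,0,0.018,0,0,0.2],[0,0,0,0.020,0,0,0.2],[0,0,0,0.022,0,0,0.2],[0,0,0,0.024,0,0,0.2],[0,0,0,0.026,0,0,0.2]]'; python3 -m handwheel '[[0,0,0,0.002,0,0,0.2],[0,0,0,0.004,0,0,0.2],[0,0,0,0.006,0,0,0.2],[0,0,0,0.0075,0,0,0.2],[0,0,0,0.0085,0,0,0.2],[0,0,0,0.009,0,0,0.2],[0,0,0,0.009,0,0,0.2]]'
python3 - <<'E'
from h import *
row(.0595,-.207,.062,A+np.pi/2)
im,W,k=cloud("top")
P=W.reshape(-1,3);P=P[np.isfinite(P[:,2])]; L=lane(P)
m=(P[:,2]>.078)&(P[:,2]<.086)&(np.abs(L[:,0])<.1)&(L[:,1]<-.12)&(L[:,1]>-.3)
c,e=rect(P[m]); print(m.sum(),'lane',lane(c),[(np.hypot(*a),np.arctan2(a[1],a[0])-A) for a in e])
E
```

```text
clock: 3.9
position: [0.6533, -0.1754, 0.0631]
ee_rot: [[-0.992, -0.125, 0.002], [-0.125, 0.992, -0.001], [-0.002, -0.001, -1.0]]
contact_force: [2.7, 0.6, 1.7]
gripper_width: 0.0512
gripper_force: 0.0
clock: 4.48
position: [0.6436, -0.1766, 0.0628]
ee_rot: [[-0.992, -0.125, 0.0], [-0.125, 0.992, -0.001], [0.0, -0.001, -1.0]]
contact_force: [2.8, 0.4, 0.8]
gripper_width: 0.0511
gripper_force: 0.0
row [-0.001  -0.     -0.0003  0.0005  0.0014  0.0008] from lane [ 0.06   -0.2084] z 0.0628 F [2.8 0.4 0.8] t 4.4833
31 lane [ 0.03233361 -0.1530806 ] [(np.float32(0.032853175), np.float32(-0.19285502)), (np.float32(0.009447346), np.float32(1.3779395))]
```

```bash
python3 -m handwheel '[[0,0,0,-0.005,0,0,0.2],[0,0,0,-0.03,0,0,0.2],[0,0,0,-0.03,0,0,0.2],[0,0,0,-0.03,0,-0.04,0.2],[0,0,0,-0.03,0,-0.08,0.2],[0,0,0,-0.03,0,-0.12,0.2],[0,0,0,-0.03,0,-0.15,0.2],[0,0,0,-0.03,0,-0.15,0.2],[0,0,0,-0.03,0,-0.15,0.2]]'; python3 -c "
from h import *
print(np.round(observe()['joint_positions'],2))
row(0,-.305,.21,A)"
```

```text
clock: 5.28
position: [0.6737, -0.173, 0.2147]
ee_rot: [[-0.992, -0.125, 0.003], [-0.125, 0.992, -0.002], [-0.002, -0.002, -1.0]]
contact_force: [-0.3, 0.1, -0.6]
gripper_width: 0.0514
gripper_force: 0.0
[ 0.19  0.6  -0.03  1.71  0.03  0.82  1.84]
row [ 3.0000e-04  3.5000e-03  1.5703e+00  9.0300e-02 -9.6500e-02  4.7000e-03] from lane [ 0.0903 -0.2086] z 0.2147 F [-0.3  0.1 -0.6] t 5.2833
```

```bash
python3 -m handwheel '[[0,0,1.57,0.09,-0.0965,0.005,0.2],[0,0,1.57,0.09,-0.0965,0.005,0.2],[0,0,1.57,0.09,-0.0965,0.005,0.2],[0,0,1.57,0.09,-0.0965,0.005,0.2],[0,0,1.57,0.09,-0.0965,0.005,0.2],[0,0,1.57,0.09,-0.0965,0.005,0.2],[0,0,1.57,0.09,-0.0965,0.005,0.2],[0,0,1.57,0.09,-0.0965,0.005,0.2],[0,0,1.57,0.09,-0.0965,0.005,0.2],[0,0,1.57,0.09,-0.0965,0.005,0.2]]';python3 -m handwheel '[[0,0,0.32,0,0,0,0.2],[0,0,0.32,0,0,0,0.2],[0,0,0.32,0,0,0,0.2],[0,0,0.32,0,0,0,0.2]]'
cat >> h.py <<'E'
def carton(n,save=None,ylo=-.35,yhi=.22):
    im,W,k=cloud(n,save); P=W.reshape(-1,3);P=P[np.isfinite(P[:,2])]; L=lane(P)
    m=(P[:,2]>.079)&(P[:,2]<.086)&(np.abs(L[:,0])<.1)&(L[:,1]<yhi)&(L[:,1]>ylo)
    c,e=rect(P[m]); print(n,m.sum(),'lane',lane(c).round(4),[(np.hypot(*a).round(4),(np.arctan2(a[1],a[0])-A).round(4)) for a in e])
    return im,W
E
python3 - <<'E'
from h import *
im,W=carton("wrist","pics/w2.png")
P=W.reshape(-1,3);L=lane(P);I=im.reshape(-1,3).astype(int)
for s in(-1,1):
    m=(P[:,2]>.029)&(P[:,2]<.036)&(np.abs(L[:,0]-s*.0635)<.012)&(L[:,1]>-.1)&(L[:,1]<.2)
    if m.sum()>20:
        print('rail',s,m.sum(),np.percentile(L[m][:,0],[2,50,98]).round(4),np.polyfit(L[m][:,1],L[m][:,0],1).round(4),L[m][:,1].min())
carton("scene"); carton("top")
row(0,-.29,.062,A)
E
```

```text
clock: 6.12
position: [0.5949, -0.2793, 0.2059]
ee_rot: [[-0.426, 0.905, -0.004], [0.905, 0.426, -0.0], [0.001, -0.003, -1.0]]
contact_force: [0.4, 1.2, -0.0]
gripper_width: 0.0514
gripper_force: 0.0
clock: 6.45
position: [0.5952, -0.279, 0.2058]
ee_rot: [[-0.123, 0.992, -0.004], [0.992, 0.123, -0.0], [0.0, -0.004, -1.0]]
contact_force: [0.3, -1.1, -0.9]
gripper_width: 0.0513
gripper_force: 0.0
wrist 26446 lane [-2.000e-04 -2.078e-01] [(np.float32(0.1078), np.float32(-1.5693)), (np.float32(0.0963), np.float32(0.0015))]
scene 1878 lane [ 0.0017 -0.2049] [(np.float32(0.112), np.float32(-1.5618)), (np.float32(0.0981), np.float32(0.009))]
top 735 lane [ 0.0163 -0.2052] [(np.float32(0.1094), np.float32(-1.5719)), (np.float32(0.0622), np.float32(-0.0011))]
row [-0.0019  0.0004  0.0033  0.0144  0.0008  0.1448] from lane [-0.0004 -0.3043] z 0.2068 F [-0.9  1.7  0.2] t 6.6
```

View pics/w2.png

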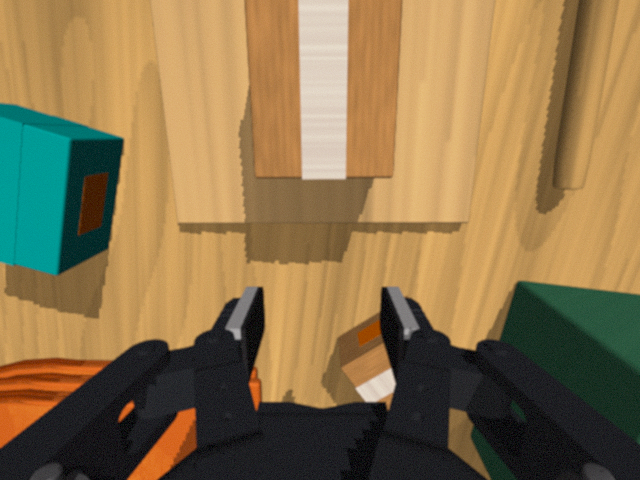

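Run:
```python
from h import *
np.set_printoptions(precision=4,suppress=True)
W=np.load("top1.npz")['W'][165:225,455:520].reshape(-1,3);L=lane(W)
m=(W[:,2]>.02);print(np.percentile(W[m][:,2],[50,90]),L[m].min(0),L[m].max(0))
n=W[:,2]>.045; print(n.sum(), cv2.boxPoints(cv2.minAreaRect((L[n]*1000).astype(np.float32))))
```

```text
[0.0539 0.0571] [ 0.0144 -0.4946] [ 0.1228 -0.3879]
974 [[  13.2973 -434.6032]
 [  58.9377 -498.1283]
 [ 126.9684 -449.2507]
 [  81.328  -385.7257]]
```

The small box ends at lane y ≈ −0.386, so it's clear. Next I lower behind the carton.

```bash
python3 -m handwheel '[[-0.002,0,0.003,0.014,0.001,0.04,0.2],[-0.002,0,0.003,0.014,0.001,0.08,0.2],[-0.002,0,0.003,0.014,0.001,0.11,0.2],[-0.002,0,0.003,0.014,0.001,0.13,0.2],[-0.002,0,0.003,0.014,0.001,0.145,0.2],[-0.002,0,0.003,0.014,0.001,0.145,0.2],[-0.002,0,0.003,0.014,0.001,0.145,0.2]]';python3 -c "
from h import *
row(0,-.2,.062,A)"
```

```text
clock: 7.18
position: [0.5948, -0.266, 0.0622]
ee_rot: [[-0.123, 0.992, 0.001], [0.992, 0.123, 0.0], [-0.0, 0.001, -1.0]]
contact_force: [1.6, -1.1, -0.3]
gripper_width: 0.0514
gripper_force: 0.0
row [ 0.0005  0.0001 -0.0017  0.0909 -0.0006  0.0002] from lane [ 0.0004 -0.2909] z 0.0622 F [ 1.6 -1.1 -0.3] t 7.1833
```

```bash
python3 -m handwheel '[[0,0,-0.002,0.004,-0.0005,0,0.2],[0,0,-0.002,0.008,-0.0005,0,0.2],[0,0,-0.002,0.012,-0.0005,0,0.2],[0,0,-0.002,0.014,-0.0005,0,0.2],[0,0,-0.002,0.016,-0.0005,0,0.2],[0,0,-0.002,0.019,-0.0005,0,0.2],[0,0,-0.002,0.022,-0.0005,0,0.2],[0,0,-0.002,0.026,-0.0005,0,0.2],[0,0,-0.002,0.03,-0.0005,0,0.2],[0,0,-0.002,0.034,-0.0005,0,0.2]]'; python3 -m handwheel '[[0,0,0,0.004,0,0,0.2],[0,0,0,0.008,0,0,0.2],[0,0,0,0.012,0,0,0.2],[0,0,0,0.016,0,0,0.2],[0,0,0,0.02,0,0,0.2],[0,0,0,0.024,0,0,0.2],[0,0,0,0.028,0,0,0.2],[0,0,0,0.031,0,0,0.2],[0,0,0,0.033,0,0,0.2],[0,0,0,0.034,0,0,0.2]]'
python3 - <<'E'
from h import *
row(0,-.15,.062,A)
carton("scene"); carton("wrist"); carton("top")
E
```

```text
clock: 8.02
position: [0.5909, -0.2322, 0.063]
ee_rot: [[-0.124, 0.992, 0.003], [0.992, 0.124, -0.001], [-0.002, 0.003, -1.0]]
contact_force: [0.4, -3.9, 1.0]
gripper_width: 0.0512
gripper_force: 0.0
clock: 8.85
position: [0.5865, -0.1979, 0.0627]
ee_rot: [[-0.125, 0.992, 0.002], [0.992, 0.125, -0.001], [-0.001, 0.002, -1.0]]
contact_force: [-0.1, -3.1, -0.0]
gripper_width: 0.0513
gripper_force: 0.0
row [ 0.002   0.0008 -0.0001  0.0723 -0.0007  0.0007] from lane [ 0.0007 -0.2223] z 0.0627 F [-0.1 -3.1 -0. ] t 8.85
scene 1929 lane [ 0.0013 -0.1605] [(np.float32(0.1225), np.float32(-1.5515)), (np.float32(0.0997), np.float32(0.0193))]
wrist 112751 lane [ 0.0007 -0.1755] [(np.float32(0.1138), np.float32(-1.5707)), (np.float32(0.0996), np.float32(1e-04))]
top 0 lane [-0.5564  0.0474] [(np.float32(0.0), np.float32(-0.1255)), (np.float32(0.0), np.float32(-0.1255))]
```

```bash
python3 -m handwheel '[[0.001,0,0,0.002,-0.0007,0,0.2],[0.001,0,0,0.005,-0.0007,0,0.2],[0.001,0,0,0.009,-0.0007,0,0.2],[0.001,0,0,0.013,-0.0007,0,0.2],[0.001,0,0,0.017,-0.0007,0,0.2],[0.001,0,0,0.021,-0.0007,0,0.2],[0.001,0,0,0.025,-0.0007,0,0.2],[0.001,0,0,0.029,-0.0007,0,0.2],[0.001,0,0,0.033,-0.0007,0,0.2],[0.001,0,0,0.037,-0.0007,0,0.2]]'; python3 -m handwheel '[[0,0,0,0.004,0,0,0.2],[0,0,0,0.008,0,0,0.2],[0,0,0,0.012,0,0,0.2],[0,0,0,0.016,0,0,0.2],[0,0,0,0.02,0,0,0.2],[0,0,0,0.024,0,0,0.2],[0,0,0,0.028,0,0,0.2],[0,0,0,0.032,0,0,0.2],[0,0,0,0.034,0,0,0.2],[0,0,0,0.035,0,0,0.2]]'
python3 - <<'E'
from h import *
row(0,-.08,.062,A)
im,W=carton("scene","pics/s2.png"); carton("wrist");
E
```

```text
clock: 9.83
position: [0.5812, -0.1613, 0.0628]
ee_rot: [[-0.125, 0.992, 0.001], [0.992, 0.125, -0.001], [-0.001, 0.001, -1.0]]
contact_force: [0.6, -1.4, -0.2]
gripper_width: 0.0512
gripper_force: 0.0
clock: 10.67
position: [0.5769, -0.1266, 0.0628]
ee_rot: [[-0.125, 0.992, 0.001], [0.992, 0.125, -0.001], [-0.001, 0.001, -1.0]]
contact_force: [1.7, -1.9, -0.9]
gripper_width: 0.0513
gripper_force: 0.0
row [ 0.0013  0.0009 -0.0001  0.0704 -0.0001  0.0007] from lane [ 1.000e-04 -1.504e-01] z 0.0628 F [ 1.7 -1.9 -0.9] t 10.6667
scene 1985 lane [-0.0021 -0.086 ] [(np.float32(0.1184), np.float32(-1.533)), (np.float32(0.1063), np.float32(0.0378))]
wrist 112707 lane [ 0.0015 -0.1037] [(np.float32(0.1144), np.float32(-1.5698)), (np.float32(0.1004), np.float32(0.001))]
```

View pics/s2.png

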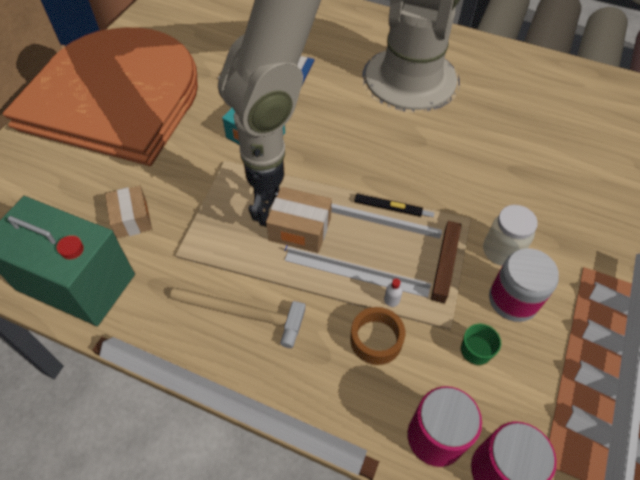

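Scene view: the carton, at (300,218), has its front inside the mouth between the rails. I'll check straightness with edge fits.

```bash
cat >> h.py <<'E'
def edges(yc,n="scene"):
    im,W,k=cloud(n); P=W.reshape(-1,3); L=lane(P); m=(P[:,2]>.078)&(P[:,2]<.086)&(np.abs(L[:,0])<.065)&(np.abs(L[:,1]-yc)<.065); L=L[m]
    def fit(a,b,f,lo,hi):
        B=np.arange(lo,hi,.004); q=[(c+.002,f(L[(a>c)&(a<c+.004),b])) for c in B if ((a>c)&(a<c+.004)).sum()>3]; return np.polyfit(*np.array(q).T-np.array([[ (lo+hi)/2],[0]]),1).round(4)
    print(n,'far x',fit(L[:,1],0,np.max,yc-.04,yc+.045),'near x',fit(L[:,1],0,np.min,yc-.02,yc+.045),'front y',fit(L[:,0],1,np.max,-.04,.04))
E
python3 -c "
from h import *
edges(-.084)"
```

```text
scene far x [0.0063 0.0483] near x [-0.009  -0.0466] front y [ 0.002  -0.0285]
```

```bash
python3 -m handwheel '[[0,0,0,0.002,0,0,0.2],[0,0,0,0.005,0,0,0.2],[0,0,0,0.009,0,0,0.2],[0,0,0,0.013,0,0,0.2],[0,0,0,0.017,0,0,0.2],[0,0,0,0.021,0,0,0.2],[0,0,0,0.025,0,0,0.2],[0,0,0,0.029,0,0,0.2],[0,0,0,0.033,0,0,0.2],[0,0,0,0.037,0,0,0.2]]'; python3 -m handwheel '[[0,0,0,0.004,0,0,0.2],[0,0,0,0.008,0,0,0.2],[0,0,0,0.012,0,0,0.2],[0,0,0,0.016,0,0,0.2],[0,0,0,0.02,0,0,0.2],[0,0,0,0.024,0,0,0.2],[0,0,0,0.028,0,0,0.2],[0,0,0,0.032,0,0,0.2],[0,0,0,0.034,0,0,0.2],[0,0,0,0.035,0,0,0.2]]'
python3 - <<'E'
from h import *
row(0,0,.062,A)
edges(-.012)
E
```

```text
clock: 11.65
position: [0.5723, -0.09, 0.0627]
ee_rot: [[-0.125, 0.992, 0.001], [0.992, 0.125, -0.001], [-0.001, 0.001, -1.0]]
contact_force: [-0.4, -3.6, 0.6]
gripper_width: 0.0513
gripper_force: 0.0
clock: 12.48
position: [0.5679, -0.055, 0.0626]
ee_rot: [[-0.125, 0.992, 0.001], [0.992, 0.125, -0.001], [-0.001, 0.001, -1.0]]
contact_force: [0.6, -3.3, 1.0]
gripper_width: 0.0508
gripper_force: 0.0
row [ 0.0011  0.0008  0.0001  0.0783 -0.0001  0.0006] from lane [ 0.0001 -0.0783] z 0.0626 F [ 0.6 -3.3  1. ] t 12.4833
scene far x [-0.0079  0.0485] near x [-0.0121 -0.0466] front y [0.0096 0.0432]
```

```bash
python3 -m handwheel '[[0,0,0,0.002,0,0,0.2],[0,0,0,0.005,0,0,0.2],[0,0,0,0.009,0,0,0.2],[0,0,0,0.013,0,0,0.2],[0,0,0,0.017,0,0,0.2],[0,0,0,0.021,0,0,0.2],[0,0,0,0.025,0,0,0.2],[0,0,0,0.029,0,0,0.2],[0,0,0,0.033,0,0,0.2],[0,0,0,0.037,0,0,0.2]]'; python3 -m handwheel '[[0,0,0,0.004,0,0,0.2],[0,0,0,0.008,0,0,0.2],[0,0,0,0.012,0,0,0.2],[0,0,0,0.016,0,0,0.2],[0,0,0,0.02,0,0,0.2],[0,0,0,0.024,0,0,0.2],[0,0,0,0.028,0,0,0.2],[0,0,0,0.032,0,0,0.2],[0,0,0,0.036,0,0,0.2],[0,0,0,0.04,0,0,0.2]]';  python3 -m handwheel '[[0,0,0,0.004,0,0,0.2],[0,0,0,0.008,0,0,0.2],[0,0,0,0.012,0,0,0.2],[0,0,0,0.016,0,0,0.2],[0,0,0,0.02,0,0,0.2],[0,0,0,0.024,0,0,0.2],[0,0,0,0.028,0,0,0.2],[0,0,0,0.032,0,0,0.2],[0,0,0,0.034,0,0,0.2],[0,0,0,0.035,0,0,0.2]]';python3 - <<'E'
from h import *
row(0,.0885,.062,A)
edges(.101)
E
```

```text
clock: 13.37
position: [0.5633, -0.0184, 0.0626]
ee_rot: [[-0.125, 0.992, 0.001], [0.992, 0.125, -0.001], [-0.001, 0.001, -1.0]]
contact_force: [0.5, -3.0, -0.3]
gripper_width: 0.0515
gripper_force: 0.0
clock: 14.2
position: [0.5583, 0.0211, 0.0626]
ee_rot: [[-0.125, 0.992, 0.001], [0.992, 0.125, -0.001], [-0.001, 0.001, -1.0]]
contact_force: [0.5, -2.0, 0.4]
gripper_width: 0.051
gripper_force: 0.0
clock: 15.03
position: [0.5539, 0.056, 0.0625]
ee_rot: [[-0.125, 0.992, 0.001], [0.992, 0.125, -0.001], [-0.001, 0.001, -1.0]]
contact_force: [-0.4, -4.3, 1.2]
gripper_width: 0.0513
gripper_force: 0.0
row [ 0.0012  0.0009  0.      0.0549 -0.0001  0.0005] from lane [0.0001 0.0336] z 0.0625 F [-0.4 -4.3  1.2] t 15.0333
scene far x [0.0035 0.0483] near x [-0.0075 -0.0466] front y [0.0042 0.1549]
```

```bash
python3 -m handwheel '[[0,0,0,0.002,0,0,0.2],[0,0,0,0.006,0,0,0.2],[0,0,0,0.011,0,0,0.2],[0,0,0,0.016,0,0,0.2],[0,0,0,0.021,0,0,0.2],[0,0,0,0.026,0,0,0.2],[0,0,0,0.031,0,0,0.2],[0,0,0,0.036,0,0,0.2],[0,0,0,0.040,0,0,0.2],[0,0,0,0.043,0,0,0.2]]'; python3 -m handwheel '[[0,0,0,0.0015,0,0,0.2],[0,0,0,0.003,0,0,0.2],[0,0,0,0.0045,0,0,0.2],[0,0,0,0.006,0,0,0.2],[0,0,0,0.007,0,0,0.2],[0,0,0,0.008,0,0,0.2],[0,0,0,0.009,0,0,0.2],[0,0,0,0.0095,0,0,0.2]]';python3 - <<'E'
from h import *
row(0,.0885,.062,A)
edges(.152)
E
```

```text
clock: 15.92
position: [0.5485, 0.0988, 0.0625]
ee_rot: [[-0.125, 0.992, 0.001], [0.992, 0.125, -0.001], [-0.001, 0.001, -1.0]]
contact_force: [1.3, -3.4, 1.2]
gripper_width: 0.0512
gripper_force: 0.0
clock: 16.58
position: [0.5475, 0.1077, 0.0625]
ee_rot: [[-0.125, 0.992, 0.001], [0.992, 0.125, -0.001], [-0.001, 0.001, -1.0]]
contact_force: [0.5, -2.1, 1.7]
gripper_width: 0.051
gripper_force: 0.0
row [ 0.0013  0.001  -0.0005  0.0028 -0.0002  0.0005] from lane [0.0002 0.0857] z 0.0625 F [ 0.5 -2.1  1.7] t 16.5833
scene far x [0.0095 0.0487] near x [-0.0237 -0.047 ] front y [-0.0004  0.2069]
```

Inch forward at 0.5 mm per row until the force rises.

```bash
python3 -m handwheel '[[0,0,0,0.0005,0,0,0.2],[0,0,0,0.001,0,0,0.2],[0,0,0,0.0015,0,0,0.2],[0,0,0,0.002,0,0,0.2]]' | grep -E "pos|contact"; python3 -m handwheel '[[0,0,0,0.0005,0,0,0.2],[0,0,0,0.001,0,0,0.2]]'| grep -E "pos|contact"; python3 -m handwheel '[[0,0,0,0.0003,0,0,0.2],[0,0,0,0.0006,0,0,0.2]]'| grep -E "pos|contact"; python3 -c "
from h import *
row(0,.0885,.062,A)"
```

```text
position: [0.5472, 0.1096, 0.0625]
contact_force: [0.5, -3.3, -0.0]
position: [0.547, 0.1102, 0.0625]
contact_force: [-0.4, -6.2, 0.6]
position: [0.547, 0.1103, 0.0625]
contact_force: [0.5, -8.0, 0.5]
row [ 0.0012  0.002  -0.0014  0.0002 -0.      0.0005] from lane [0.     0.0883] z 0.0625 F [ 0.5 -8.   0.5] t 17.3
```

```bash
python3 -m handwheel '[[0,0,0,0.0004,0,0,0.2],[0,0,0,0.0008,0,0,0.2],[0,0,0,0.0012,0,0,0.2],[0,0,0,0.0012,0,0,0.2]]'| grep -E "pos|contact"; python3 -c "
from h import *
row(0,.0885,.062,A)
edges(.155)"
```

```text
position: [0.5469, 0.1103, 0.0625]
contact_force: [0.8, -10.7, 1.2]
row [ 0.0014  0.0033 -0.0025  0.0001  0.      0.0005] from lane [-0.      0.0884] z 0.0625 F [  0.8 -10.7   1.2] t 17.6333
scene far x [0.0036 0.0487] near x [ 0.0092 -0.0464] front y [0.002  0.2095]
```

The force rises while the position holds, so the carton is seated. Back off gently, then rise.

```bash
python3 -m handwheel '[[0,0,0,-0.001,0,0,0.2],[0,0,0,-0.003,0,0,0.2],[0,0,0,-0.008,0,0,0.2],[0,0,0,-0.02,0,0,0.2],[0,0,0,-0.04,0,0,0.2],[0,0,0,-0.05,0,-0.01,0.2],[0,0,0,-0.06,0,-0.05,0.2],[0,0,0,-0.06,0,-0.09,0.2],[0,0,0,-0.06,0,-0.13,0.2],[0,0,0,-0.06,0,-0.15,0.2]]'| grep -E "pos|contact"; python3 -m handwheel '[[0,0,0,-0.04,0,0,0.2],[0,0,0,-0.08,0,0,0.2],[0,0,0,-0.1,0,0,0.2],[0,0,0,-0.1,0,0,0.2],[0,0,0,-0.1,0,0,0.2]]'| grep -E "pos|contact"
python3 - <<'E'
from h import *
edges(.155); edges(.155,"wrist"); edges(.155,"top")
carton("top"); im,W=carton("scene","pics/s3.png"); carton("wrist","pics/w3.png")
E
```

```text
position: [0.5551, 0.0515, 0.2172]
contact_force: [1.8, -0.0, 0.1]
position: [0.5663, -0.0481, 0.2134]
contact_force: [0.0, -0.8, -0.3]
scene far x [0.0089 0.0486] near x [-0.029  -0.0464] front y [0.001  0.2093]Traceback (most recent call last):
  File "<stdin>", line 2, in <module>
  File "h.py", line 34, in edges
    print(n,'far x',fit(L[:,1],0,np.max,yc-.04,yc+.045),'near x',fit(L[:,1],0,np.min,yc-.02,yc+.045),'front y',fit(L[:,0],1,np.max,-.04,.04))
                    ~~~^^^^^^^^^^^^^^^^^^^^^^^^^^^^^^^^
  File "h.py", line 33, in fit
    B=np.arange(lo,hi,.004); q=[(c+.002,f(L[(a>c)&(a<c+.004),b])) for c in B if ((a>c)&(a<c+.004)).sum()>3]; return np.polyfit(*np.array(q).T-np.array([[ (lo+hi)/2],[0]]),1).round(4)
                                                                                                                    ~~~~~~~~~~^^^^^^^^^^^^^^^^^^^^^^^^^^^^^^^^^^^^^^^^^^^^^^^
    raise TypeError("expected non-empty vector for x")
TypeError: expected non-empty vector for x
```

Run:
```python
from h import *
carton("top"); carton("scene","pics/s3.png")
```

```text
top 680 lane [0.0303 0.1716] [(np.float32(0.1332), np.float32(-0.9819)), (np.float32(0.0637), np.float32(0.5889))]
scene 2125 lane [0.001  0.1552] [(np.float32(0.1104), np.float32(-1.5666)), (np.float32(0.0982), np.float32(0.0042))]
```

View pics/s3.png

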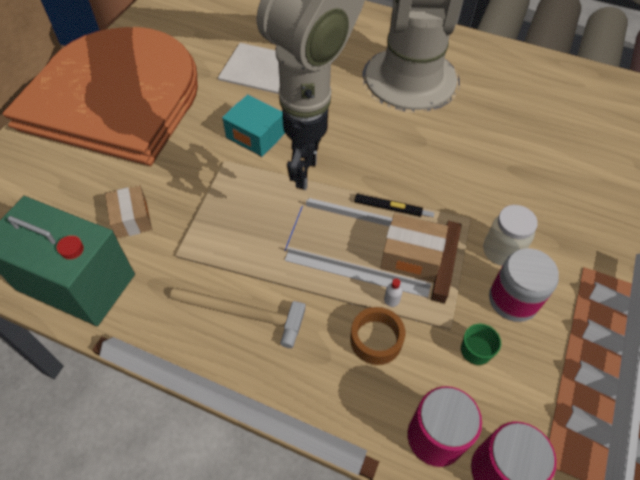

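The final view shows the carton at (415,248), flush against the stop at x≈447 and centred between the rails at lane (0, 155 mm), about 0.004 rad off straight. The hand is clear and the rest of the bench looks unmoved.

```bash
python3 -c "
from h import *
print(finish_job())"
```

```text
the job is handed in; nothing more can be done
None
```

The carton is flush against the end stop and centred between the rails. The hand is clear, no rail was touched as far as the camera and force readings show, and the job is handed in.

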